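# Put the tall jam pot away in the breakfast cupboard

## Task

The egg cup stands in the way of the cupboard door: set it upright on the turntable, among the jam pots, and then pull the cupboard door wide open by its handle, square to the front or further. Then put the tallest jam pot away, upright and wholly inside the cupboard on its floor, and leave the door open. Tip nothing over, keep the two other pots on the turntable, and leave the tin in the cupboard and the spoon where they are.

Things in the scene. Friction and masses are not known exactly. Their poses are not given: they have to be found in the camera images.
- cupboard_floor (a point): On the floor inside the small fixed cupboard (light wood, clear top and back): midway between its sides, 45 mm behind the plane of the front opening, 12 mm above the table. Axes of the cupboard: x inwards from the opening to the back, y to the left as seen facing the door, z up. Inside it is 236 mm wide, 144 mm deep from the opening to the back, 213 mm high. Its yaw varies.
- cupboard_top (a point): Middle of the front edge of the cupboard's clear acrylic top, at its underside, 225 mm above the table; axes of the cupboard. The top is 12 mm thick and juts 10 mm out in front of the opening. Outside, the cupboard is 150 mm deep (without that overhang), 260 mm wide, 237 mm high.
- door (a joint): Angle of the cupboard door, rad: 0 closed, growing as it swings out towards the robot (anticlockwise from above), stop at 1.9. A plain wooden panel 260 mm wide, 14 mm thick, 8 to 220 mm above the table, hinged at the right-hand (-y) end of the opening. No latch or spring; light friction (under 1.5 N at the handle); it stays where it is left.
- door_hinge (a point): A point on the vertical hinge axis of the door, 114 mm above the table. In the cupboard_floor axes the hinge axis lies at x = -53 mm, y = -130 mm. The axes of this point turn with the door: y runs from the hinge along the panel's mid-plane, -x points out of its outer face.
- handle_grip (a point): Middle of the door's steel bow handle: an upright round grip bar, 10 mm diameter, 75 to 165 mm above the table, joined to the door by a 10 mm bar at each end. The point is 120 mm above the table, 205 mm from the hinge along the door and 45 mm out from the panel's mid-plane (38 mm off its outer face). Axes as the door: -x points away from the door's outer face, y along the panel away from the hinge.
- turntable_top (a point): Centre of the top of the clear acrylic lazy Susan on the left: a disc of 250 mm diameter, top 20 mm above the table, that turns with a light friction. Three pots stand about 72 mm from its centre at three of four places a quarter turn apart; the fourth place is free. The point does not turn with the disc.
- egg_cup_center (a point): Centre, half-way up, of the white porcelain egg cup: 66 mm high on a round foot of 44 mm diameter; the bowl is 46 mm across at 34 mm above its underside and widens to 49 mm at the rim; narrow stem below. At the start it stands on the table in front of the cupboard door, inside the door's swing.
- tall_pot_center (a point): Centre, half-way up, of the tallest and slimmest of the three closed jam pots: upright cylinder of 54 mm diameter, 95 mm high with its steel lid (the lid is the top 14 mm, 52 mm across). About 0.2 to 0.35 kg.
- middle_pot_center (a point): Centre, half-way up, of the middle jam pot: 62 mm diameter, 74 mm high. Stays on the turntable.
- squat_pot_center (a point): Centre, half-way up, of the squat jam pot: 70 mm diameter, 58 mm high. Stays on the turntable.
- tin_center (a point): Centre, half-way up, of a small steel tin, 52 mm diameter, 45 mm high, standing on the cupboard floor near the back, on the left or the right. Leave it.
- spoon_center (a point): Middle of the stainless coffee spoon, 130 mm long along its x axis, 30 mm wide and under 15 mm high, lying on the table on the robot's side of the turntable. Leave it.
Not all that is in view belongs to the job. What is shaped like the part that bears squat_pot_center but purple is not meant.

How it is judged:
By the outcome, as a careful person would: the job done as asked, in the order asked, and still so for the second after the job is handed in, with the robot touching nothing.
It also fails if it takes over 72 s, if anything falls off the work surface, if the arm or the gripper's body presses on something with over 40 N, if the wrist force passes 120 N, or if a joint passes its speed limit or range.

## Robot

A 6-joint arm with a two-finger parallel gripper is mounted at the origin on the work surface. World frame = base frame: x ahead of the robot, y to its left, z up, the work surface at z = 0. Lengths are in mm, angles in degrees, forces in N, time in s.
With the tool pointing down it reaches from about 150 to 775 mm from the base axis. Payload 6.1 kg.
Tool frame: the origin (TCP) lies at the very end of the fingers, on their centre line; the grasp point (between the pads) lies manip.grasp_offset behind it (manip.grasp_offset is the distance from the TCP to the grasp point, in mm); z points along the fingers, y is the line along which they close (so a half turn about z gives the same grasp; the last joint's range is limited). The gripper opens to 85 mm and grips with 20 to 120 N. Pads are 22 mm wide; open, the fingers measure 114 mm over their backs; the gripper's body (76 mm by 85 mm) begins 54 mm behind the grasp point. The pads swing forward as they close: fully open they stand 13 mm farther back than shut.
Start: joints at [-63.312, 7.208, -2.269, 80.523, 0, 90], TCP at [235.788, -469.054, 231.295] pointing down, gripper open.
Joint ranges: [-155.77, 155.77], [-54.66, 111.73], [-72.52, 77.12], [-102.08, 115.82], [-83.92, 84.16], [-180, 180]. Speed limits (degrees/s): [136.94, 136.94, 172.46, 180, 180, 180].

## Interface

Orientations are given as a 3x3 rotation matrix whose columns are the frame's x, y, z axes.
In Python, from station import manip gives the robot as it stands.
- The arm moves only by the tool jog_arm, never from a script. Its argument "commands" is a list of rows, each a list of 3 entries, a list of its own where there are three numbers: the shift along the tool's x, y, z normalised to -1 to 1, where 1 is 500 mm, then the turn, a rotation vector about the tool's x, y, z normalised to -1 to 1, where 1 is 45 degrees, then the closure, from -1 (fully open) to 1 (shut). A call has 1 to 8 rows; each row is the pose to reach, as a shift and turn from the pose commanded when the call began, along the tool's axes at that moment; what a row does not reach only later rows make up. A row lasts 1/10 s, in which the tool goes at most 50 mm and 8.59 degrees, less where a joint would pass 70% of its speed; a pose out of reach is approached as far as the arm can. A call with a number of a shift or a turn outside -1 to 1 is refused whole. A call with a gripper value outside its range is refused whole. The fingers move at their own pace and stop on an object; the grip force is fixed at half the most. Time passes only in rows, so rows that repeat a pose let the fingers close. It gives the time, the measured TCP pose, the force, the opening and the grip force at its end, in the units of the state.
- manip.get_state(): the state, without advancing time (a new reading comes with each control period).
- manip.read_camera(name): name is "scene" or "side" or "wrist"; returns a dict with "pixels" (400x640x3 uint8, red, green, blue), "K" (3x3 intrinsics, pixels), "position" and "attitude" of the camera in the world. Camera axes: x right, y down, z forward; pixel columns grow to the right and rows downward; lengths in mm; the calibration is good to about 2 mm. A picture is of the moment at which its call begins. There is no depth.
- manip.finish_job(): hands the job in; it is judged then, once.
The state is a dict: "time_s": time; "q": joint angles; "joint_velocities": joint speeds; "tau": joint torques, N m; "ee_pos": TCP position; "eef_rot": TCP orientation; "force": force on the tool from outside, world axes, zero at the start; "torque": the same for the moment, N m; "width": finger opening in mm; "grip_force": force on a finger pad.
Only numpy, scipy, OpenCV 4.12 (cv2) and the standard library are available. Lean on these libraries where they do the work, as an engineer would, in place of code of your own. Each camera call takes 0.05 s, during which the arm holds its last target. There are 200 camera calls.

## Working session

There is one attempt and no reset: what is moved stays moved. The work goes in short steps, Python scripts to look and compute and a tool call to move; the robot and the scene stay as the last step left them, time stands still between calls to the robot, and variables do not carry over. Pictures are saved under pics/ and viewed, at most 11 in all, crops included, and the job is handed in when it is done.

Besides the shell and the picture viewer there is one more tool, called after ">>>" as name([rows], argument=value, ...), one row to a line, values as JSON. jog_arm: Moves the arm, as the interface text tells. Scaled input: -1 to 1 covers 500 mm each way for a shift and 45 degrees each way for a turn. Its arguments: {"type":"object","properties":{"commands":{"type":"array","items":{"type":"array"}}},"required":["commands"]}

```bash
mkdir -p pics; ls
python3 - <<'E'
from station import manip
import cv2,pickle
d={}
for n in("scene","side"):
    r=manip.read_camera(n); d[n]=r
    cv2.imwrite(f"pics/{n}0.png",r["pixels"][:,:,::-1]); print(n,r["K"],r["position"],r["attitude"])
pickle.dump(d,open("d0.pkl","wb"))
print(manip.grasp_offset); print(manip.get_state())
E
```

```text
pics
scene [[501.43013891   0.         325.89172059]
 [  0.         501.43013891 198.48015608]
 [  0.           0.           1.        ]] [127.9743558  546.57995229 985.09133521] [[-7.74299934e-01 -4.85380807e-01  4.06035816e-01]
 [-6.32818744e-01  5.94123968e-01 -4.96545213e-01]
 [-2.22093897e-04 -6.41422001e-01 -7.67188222e-01]]
side [[362.97044817   0.         316.88180352]
 [  0.         362.97044817 201.89094584]
 [  0.           0.           1.        ]] [332.11991382 580.2392548  694.18323937] [[-0.93181857 -0.23804052  0.27395413]
 [-0.36286071  0.62521406 -0.69096996]
 [-0.00680112 -0.74326583 -0.66896162]]
18.700000000000003
{'time_s': 0.1, 'q': array([-6.33135694e+01,  7.23840448e+00, -2.31923795e+00,  8.05231414e+01,
        8.26402306e-05,  9.00034985e+01]), 'joint_velocities': array([-0.00107887, -0.04504624, -0.00081352, -0.01631374,  0.01846708,
       -0.07685096]), 'tau': array([ 1.81988853e-04, -4.36903596e+01,  3.53606558e+01,  1.36469930e-02,
        4.08048209e-05,  2.22274815e-05]), 'ee_pos': array([ 235.62347367, -468.7607175 ,  230.61195435]), 'eef_rot': array([[ 8.93505197e-01,  4.49052405e-01, -6.31927235e-04],
       [ 4.49052850e-01, -8.93504309e-01,  1.26040068e-03],
       [ 1.35625155e-06, -1.40994329e-03, -9.99999006e-01]]), 'force': array([0.31220826, 0.18067086, 0.07331152]), 'torque': array([-0.01038661,  0.02464249,  0.04742104]), 'grip_force': 0.0, 'width': 85.67413614752155}
```

View pics/scene0.png

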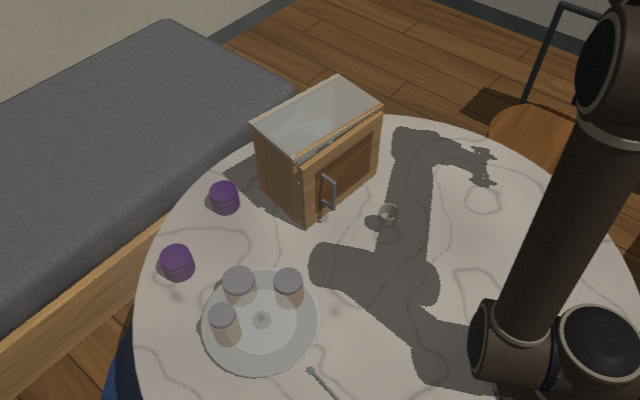

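View pics/side0.png

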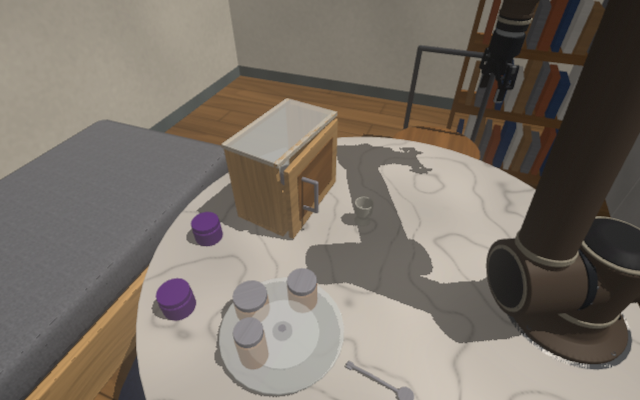

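Scene view: the pots are at (238,285), (289,287) and (223,325) on the disc at (261,320). The egg cup is at (388,214), the handle at (330,190) and the purple decoys at (224,198) and (177,262). I'll take a closer crop to choose between them.

```bash
python3 - <<'E'
import cv2,pickle,numpy as np
d=pickle.load(open("d0.pkl","rb"))
a=d["scene"]["pixels"][80:380,200:400,::-1]; b=d["side"]["pixels"][95:395,210:410,::-1]
m=np.hstack([cv2.resize(x,None,fx=2,fy=2,interpolation=cv2.INTER_CUBIC) for x in(a,b)])
cv2.imwrite("pics/m0.png",m)
E
cat > h.py <<'E'
import numpy as np,cv2,pickle
def ray(c,u,v):
    d=c["attitude"]@np.linalg.inv(c["K"])@np.array([u,v,1.]); return np.array(c["position"]),d/np.linalg.norm(d)
def onz(c,u,v,z):
    p,d=ray(c,u,v); return p+d*(z-p[2])/d[2]
def tri(c1,uv1,c2,uv2):
    p1,d1=ray(c1,*uv1);p2,d2=ray(c2,*uv2)
    s=np.linalg.lstsq(np.c_[d1,-d2],p2-p1,rcond=None)[0]
    a,b=p1+s[0]*d1,p2+s[1]*d2
    return (a+b)/2,np.linalg.norm(a-b)
def proj(c,P):
    q=c["K"]@c["attitude"].T@(np.array(P,float)-c["position"]); return q[:2]/q[2]
E
```

```text
(no output)
```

View pics/m0.png

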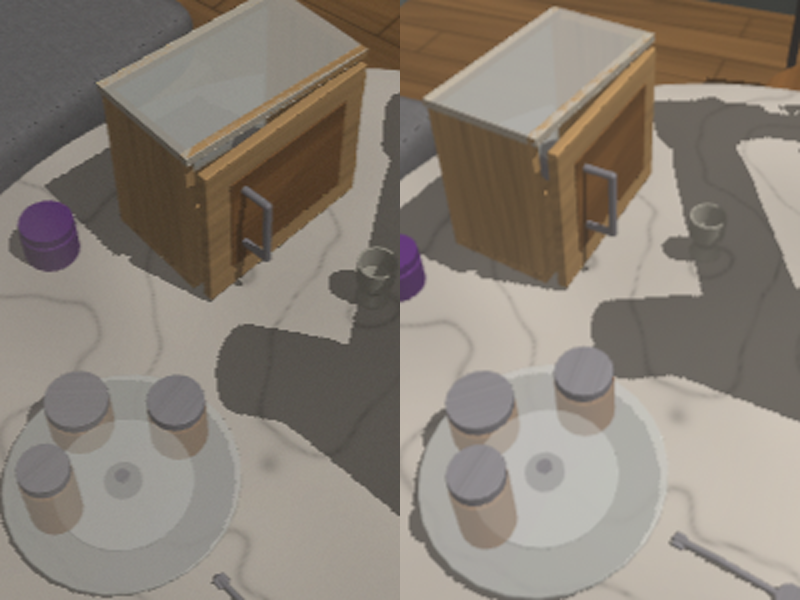

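The tallest, slimmest pot is the near-left one: lid at scene (222.5,314.5) and side (248.5,332). The free place is near-right on the disc. The egg cup rim is at scene (388.5,212.5).

Run:
```python
from h import *
np.set_printoptions(precision=1,suppress=True)
d=pickle.load(open("d0.pkl","rb"));S,D=d["scene"],d["side"]
for n,a,b,z in [("tall",(222.5,314.5),(248.5,332),115),("back",(238.5,280.5),(250.5,296),94),("right",(288.5,281),(301.5,281),78),
 ("cuprim",(388.5,212.5),(364,202.5),66),("disc",(261,318),(282,328),20),("htop",(334,179),(316.5,183.5),165),("hbot",(334,209),(316.5,211.5),75),
 ("ctopFL",(295,160),(278,165),237),("ctopFR",(383,105),(337,115),237),("ctopBL",(250,122.5),(224,144),237),("doorTL",(302.5,170),(286,172),220),("doorTR",(382.5,114),(337.5,120),220),("doorBL",(305,229),(292.5,238),8)]:
    p,e=tri(S,a,D,b); print(n,p,"%.1f"%e,onz(S,*a,z),onz(D,*b,z))
```

```text
tall [564.2 326.7 101.7] 2.4 [558.8 329.3 115. ] [557.9 333.2 115. ]
back [611.2 243.8  69.7] 2.5 [599.6 251.2  94. ] [599.  257.6  94. ]
right [524.8 183.1  82.7] 0.3 [527.  181.2  78. ] [526.1 180.2  78. ]
cuprim [ 473.8 -106.2   68.6] 1.2 [ 474.2 -107.7   66. ] [ 475.  -109.7   66. ]
disc [536.8 260.8  20.7] 1.2 [537.6 260.2  20. ] [536.4 260.9  20. ]
htop [584.5 -44.7 152.1] 11.2 [583.6 -38.8 165. ] [572.7 -25.2 165. ]
hbot [577.6 -33.9  67.5] 1.9 [574.9 -29.7  75. ] [573.7 -25.8  75. ]
ctopFL [646.9  14.6 225.9] 0.5 [639.6  22.3 237. ] [639.1  28.2 237. ]
ctopFR [ 605.1 -252.   221.4] 7.5 [ 599.7 -238.2  237. ] [ 592.  -220.6  237. ]
ctopBL [790.9   0.3 238.8] 2.8 [794.3  -1.4 237. ] [790.7  -1.2 237. ]
doorTL [626.5  16.3 212.1] 2.8 [619.8  22.3 220. ] [623.3  24.5 220. ]
doorTR [ 594.2 -232.   216.6] 1.0 [ 592.7 -228.9  220. ] [ 591.8 -225.7  220. ]
doorBL [622.1  21.3   8.5] 1.9 [623.4  20.6   8. ] [621.3  21.6   8. ]
```

```bash
cat >> h.py <<'E'
from scipy.spatial.transform import Rotation as Ro
def R_of(yaw_y,pitch=90):
    """tool with closing axis y at world yaw (deg, horizontal); pitch 90 = down, less = tipped towards heading yaw_y-90... z=heading"""
    a=np.radians(yaw_y);y=np.array([np.cos(a),np.sin(a),0]);h=np.array([np.sin(a),-np.cos(a),0]);p=np.radians(pitch)
    z=np.cos(p)*h-np.sin(p)*np.array([0,0,1]);return np.c_[np.cross(y,z),y,z]
def go(pos,R,st=None):
    from station import manip
    st=st or manip.get_state();R0=st["eef_rot"]
    t=R0.T@(np.array(pos,float)-st["ee_pos"])/500;w=np.degrees(Ro.from_matrix(R0.T@R).as_rotvec())/45
    print("shift",np.round(t,3),"turn",np.round(w,3))
E
python3 - <<'E'
from h import *
go([474.5,-108,160],R_of(-58))
E
```

```text
shift [ 0.751 -0.43   0.142] turn [-0.002 -0.    -0.118]
```

>>> jog_arm([
  [[0.751,-0.43,0.142],[-0.002,0,-0.118],-1],
  [[0.751,-0.43,0.142],[-0.002,0,-0.118],-1],
  [[0.751,-0.43,0.142],[-0.002,0,-0.118],-1],
  [[0.751,-0.43,0.142],[-0.002,0,-0.118],-1],
  [[0.751,-0.43,0.142],[-0.002,0,-0.118],-1],
  [[0.751,-0.43,0.142],[-0.002,0,-0.118],-1],
  [[0.751,-0.43,0.142],[-0.002,0,-0.118],-1],
  [[0.751,-0.43,0.142],[-0.002,0,-0.118],-1],
])

```text
time_s: 0.9
ee_pos: [454.3, -138.0, 166.1]
eef_rot: [[0.848, 0.53, 0.001], [0.53, -0.848, -0.001], [-0.0, 0.002, -1.0]]
force: [1.5, -0.0, 0.2]
width: 85.5
grip_force: 0.0
```

>>> jog_arm([
  [[0.066,-0.03,0.012],[0,0,0],-1],
  [[0.066,-0.03,0.012],[0,0,0],-1],
  [[0.066,-0.03,0.012],[0,0,0],-1],
])

```text
time_s: 1.2
ee_pos: [473.6, -109.0, 159.9]
eef_rot: [[0.847, 0.532, -0.001], [0.532, -0.847, -0.001], [-0.001, 0.001, -1.0]]
force: [-0.3, -0.4, 1.0]
width: 85.3
grip_force: 0.0
```

Run:
```python
from h import *
from station import manip
r=manip.read_camera("wrist");pickle.dump(r,open("w1.pkl","wb"));cv2.imwrite("pics/w1.png",r["pixels"][:,:,::-1])
print(r["position"],r["attitude"]);s=manip.get_state();print(s["ee_pos"],s["q"],proj(r,[474.5,-108,66]))
```

```text
[536.3047482  -69.92179658 303.25073103] [[ 5.31984863e-01 -8.09444027e-01 -2.48580919e-01]
 [-8.46753402e-01 -5.08237570e-01 -1.57172673e-01]
 [ 8.84319369e-04  2.94100222e-01 -9.55774177e-01]]
[ 473.42645257 -109.75245139  160.21270825] [-1.29992842e+01  3.55783342e+00 -1.52347587e+01  7.12049981e+01
 -8.68248872e-02  1.34968997e+02] [322.87234752 199.90679021]
```

View pics/w1.png

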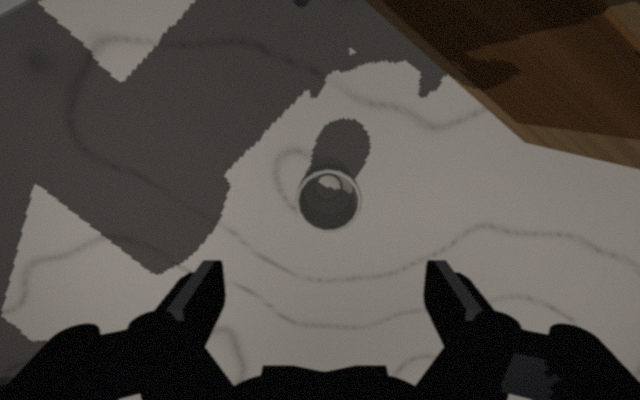

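The wrist view shows the cup rim at (329,199.5), about 3 mm off the prediction. I'll descend and grasp.

>>> jog_arm([
  [[0.003,0.004,0.1],[0,0,0],-1],
  [[0.003,0.004,0.2],[0,0,0],-1],
  [[0.003,0.004,0.256],[0,0,0],-1],
  [[0.003,0.004,0.256],[0,0,0],-1],
  [[0.003,0.004,0.256],[0,0,0],1],
  [[0.003,0.004,0.256],[0,0,0],1],
  [[0.003,0.004,0.256],[0,0,0],1],
  [[0.003,0.004,0.256],[0,0,0],1],
])

```text
time_s: 2.05
ee_pos: [478.1, -111.3, 35.4]
eef_rot: [[0.848, 0.53, 0.005], [0.53, -0.848, -0.002], [0.003, 0.005, -1.0]]
force: [-2.0, 0.9, 7.7]
width: 45.9
grip_force: 60.0
```

>>> jog_arm([
  [[0,0,0],[0,0,0],1],
  [[0,0,0],[0,0,0],1],
  [[0,0,0],[0,0,0],1],
])

```text
time_s: 2.35
ee_pos: [478.1, -111.3, 35.4]
eef_rot: [[0.848, 0.53, 0.005], [0.53, -0.848, -0.003], [0.003, 0.005, -1.0]]
force: [-1.2, -0.0, 7.3]
width: 45.7
grip_force: 60.0
```

>>> jog_arm([
  [[0,0,-0.1],[0,0,0],1],
  [[0,0,-0.2],[0,0,0],1],
  [[0.07,-0.12,-0.25],[0,0,-0.2],1],
  [[0.394,-0.671,-0.25],[0,0,-0.98],1],
  [[0.394,-0.671,-0.25],[0,0,-0.98],1],
  [[0.394,-0.671,-0.25],[0,0,-0.98],1],
  [[0.394,-0.671,-0.25],[0,0,-0.98],1],
  [[0.394,-0.671,-0.25],[0,0,-0.98],1],
])

```text
time_s: 3.15
ee_pos: [468.1, 188.4, 156.8]
eef_rot: [[0.237, 0.972, 0.004], [0.972, -0.237, -0.0], [0.001, 0.004, -1.0]]
force: [1.6, -0.3, -1.3]
width: 45.8
grip_force: 61.7
```

Run:
```python
from h import *
go([467,278,160],R_of(-14))
```

```text
shift [ 0.174 -0.044 -0.006] turn [ 0.005 -0.001  0.007]
```

>>> jog_arm([
  [[0.174,-0.044,-0.006],[0.005,0,0.007],1],
  [[0.174,-0.044,-0.006],[0.005,0,0.007],1],
  [[0.174,-0.044,0.1],[0.005,0,0.007],1],
  [[0.174,-0.044,0.1],[0.005,0,0.007],1],
  [[0.174,-0.044,0.1],[0.005,0,0.007],1],
])

```text
time_s: 3.65
ee_pos: [466.7, 275.3, 105.0]
eef_rot: [[0.245, 0.969, -0.005], [0.969, -0.245, -0.002], [-0.003, -0.004, -1.0]]
force: [-0.1, 0.4, -0.9]
width: 45.7
grip_force: 61.8
```

Run:
```python
from h import *
from station import manip
d={}
d["scene"]=manip.read_camera("scene");d["side"]=manip.read_camera("side");pickle.dump(d,open("d1.pkl","wb"))
a=d["scene"]["pixels"][200:400,190:370,::-1]; b=d["side"]["pixels"][200:400,200:380,::-1]
cv2.imwrite("pics/m1.png",np.hstack([cv2.resize(x,None,fx=2.2,fy=2.2,interpolation=cv2.INTER_CUBIC) for x in(a,b)]))
print(manip.get_state()["ee_pos"],manip.get_state()["force"])
```

```text
[468.5774799  275.69840437 107.17953772] [-0.14190318  0.62919007  0.34849425]
```

View pics/m1.png

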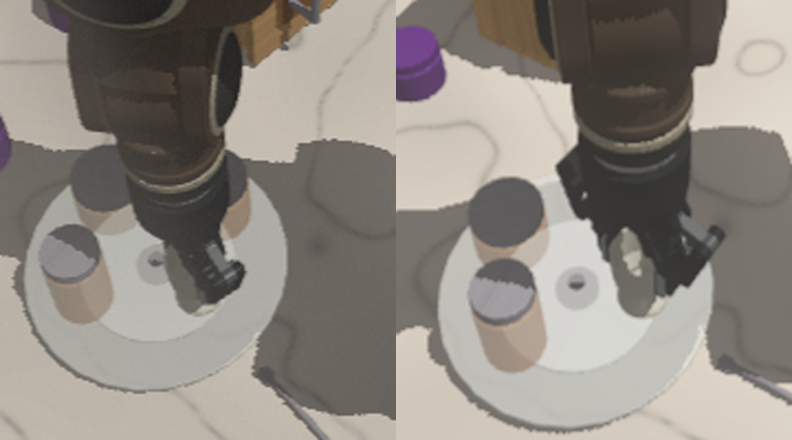

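The cup is held over the free place, clear of the pots. I'll lower it gently.

>>> jog_arm([
  [[0,0,0.05],[0,0,0],1],
  [[0,0,0.08],[0,0,0],1],
  [[0,0,0.094],[0,0,0],1],
  [[0,0,0.098],[0,0,0],1],
  [[0,0,0.102],[0,0,0],1],
  [[0,0,0.102],[0,0,0],1],
])

```text
time_s: 4.35
ee_pos: [468.4, 276.2, 55.5]
eef_rot: [[0.246, 0.969, -0.001], [0.969, -0.246, 0.001], [0.001, -0.001, -1.0]]
force: [-0.9, -0.6, 3.2]
width: 46.0
grip_force: 62.1
```

>>> jog_arm([
  [[0,0,0.002],[0,0,0],1],
  [[0,0,0.002],[0,0,0],0],
  [[0,0,0.002],[0,0,0],-0.5],
  [[0,0,0],[0,0,0],-0.8],
  [[0,0,0],[0,0,0],-0.8],
  [[0,0,-0.06],[0,0,0],-0.8],
  [[0,0,-0.14],[0,0,0],-1],
  [[0,0,-0.24],[0,0,0],-1],
])

```text
time_s: 5.15
ee_pos: [466.6, 275.2, 173.3]
eef_rot: [[0.246, 0.969, -0.007], [0.969, -0.246, -0.002], [-0.004, -0.006, -1.0]]
force: [0.7, 0.9, 0.5]
width: 85.1
grip_force: 0.0
```

Run:
```python
from h import *
# door/handle estimate
c=np.array([627,-105.]);a=np.radians(-9.5);X=np.array([np.cos(a),np.sin(a)]);Y=np.array([-X[1],X[0]])
H=c-8*X-130*Y;print("hinge",H)
for t in(0,3,30,60,90,100):
    b=a+np.radians(t);x=np.array([np.cos(b),np.sin(b)]);y=np.array([-x[1],x[0]]);print(t,H+205*y-45*x,H+205*y-52*x,np.degrees(b)+90)
go([560,-26,260],R_of(83))
```

```text
hinge [ 597.65352643 -231.89674735]
0 [587.10543356 -22.28105677] [580.20143435 -21.12572353] 80.5
3 [576.14945174 -23.12037232] [569.19444875 -22.32794982] 83.5
30 [483.71076475 -55.63828071] [477.15405943 -58.08973238] 110.5
60 [ 410.84696692 -136.22381845] [ 406.39441938 -141.62519053] 140.5
90 [ 388.03783585 -242.44484022] [ 386.88250261 -249.34883943] 170.5
100 [ 393.0540263  -278.68397367] [ 393.11511204 -285.68370713] 180.5
shift [-0.539  0.328 -0.173] turn [-1.00e-02 -2.00e-03 -2.16e+00]
```

>>> jog_arm([
  [[0,0,-0.1],[0,0,0],-1],
  [[-0.1,0.06,-0.173],[0,0,-0.2],-1],
  [[-0.539,0.328,-0.173],[0,0,-1],-1],
  [[-0.539,0.328,-0.173],[0,0,-1],-1],
  [[-0.539,0.328,-0.173],[0,0,-1],-1],
  [[-0.539,0.328,-0.173],[0,0,-1],-1],
  [[-0.539,0.328,-0.173],[0,0,-1],-1],
  [[-0.539,0.328,-0.173],[0,0,-1],-1],
])

```text
time_s: 5.95
ee_pos: [561.1, -27.8, 260.1]
eef_rot: [[-0.513, 0.858, -0.003], [0.858, 0.513, -0.001], [0.001, -0.003, -1.0]]
force: [0.3, 0.6, 0.6]
width: 85.4
grip_force: 0.0
```

Run:
```python
from h import *
go([545,-28,260],R_of(83))
```

```text
shift [ 0.016 -0.028  0.   ] turn [-0.003 -0.003 -1.158]
```

>>> jog_arm([
  [[0.016,-0.028,0],[0,0,-1],-1],
  [[0.016,-0.028,0],[0,0,-1],-1],
  [[0.016,-0.028,0],[0,0,-1],-1],
  [[0.016,-0.028,0],[0,0,-1],-1],
  [[0.016,-0.028,0],[0,0,-1],-1],
  [[0.016,-0.028,0],[0,0,-1],-1],
])

```text
time_s: 6.55
ee_pos: [544.6, -26.0, 260.0]
eef_rot: [[-0.97, 0.242, -0.004], [0.242, 0.97, -0.0], [0.003, -0.001, -1.0]]
force: [-0.1, -0.6, 0.6]
width: 85.6
grip_force: 0.0
```

>>> jog_arm([
  [[0,0,0],[0,0,-0.16],-1],
  [[0,0,0],[0,0,-0.16],-1],
  [[0,0,0],[0,0,-0.16],-1],
])

```text
time_s: 6.85
ee_pos: [544.6, -25.9, 260.0]
eef_rot: [[-0.992, 0.125, -0.003], [0.125, 0.992, -0.0], [0.003, -0.001, -1.0]]
force: [-0.5, -0.9, -0.2]
width: 85.6
grip_force: 0.0
```

Run:
```python
from h import *
from station import manip
r=manip.read_camera("wrist");pickle.dump(r,open("w2.pkl","wb"))
d={k:manip.read_camera(k) for k in("scene","side")};pickle.dump(d,open("d2.pkl","wb"))
a=cv2.resize(r["pixels"][:,:,::-1],(480,300));b=d["side"]["pixels"][120:400,190:390,::-1]
im=np.zeros((600,800,3),np.uint8);im[:300,:480]=a;im[300:600,:480]=cv2.resize(d["scene"]["pixels"][:,:,::-1],(480,300));im[:448,480:800]=cv2.resize(b,(320,448))
cv2.imwrite("pics/m2.png",im)
s=manip.get_state();print(s["ee_pos"],s["q"],s["eef_rot"],[proj(r,[574,-26,z]) for z in(75,165)],r["K"])
```

```text
[544.65234924 -25.90532514 260.14433748] [-2.70523439e+00  9.72764920e+00  4.29141655e+00  8.47411886e+01
 -3.29840822e-02  4.39787822e+00] [[-9.92320584e-01  1.23653235e-01 -3.12029886e-03]
 [ 1.23655153e-01  9.92325158e-01 -4.28887821e-04]
 [ 3.04331769e-03 -8.11435246e-04 -9.99995040e-01]] [array([328.68025055, 204.65199853]), array([330.10513054, 240.47451347])] [[341.54707518   0.         324.03716706]
 [  0.         341.54707518 200.45087652]
 [  0.           0.           1.        ]]
```

View pics/m2.png

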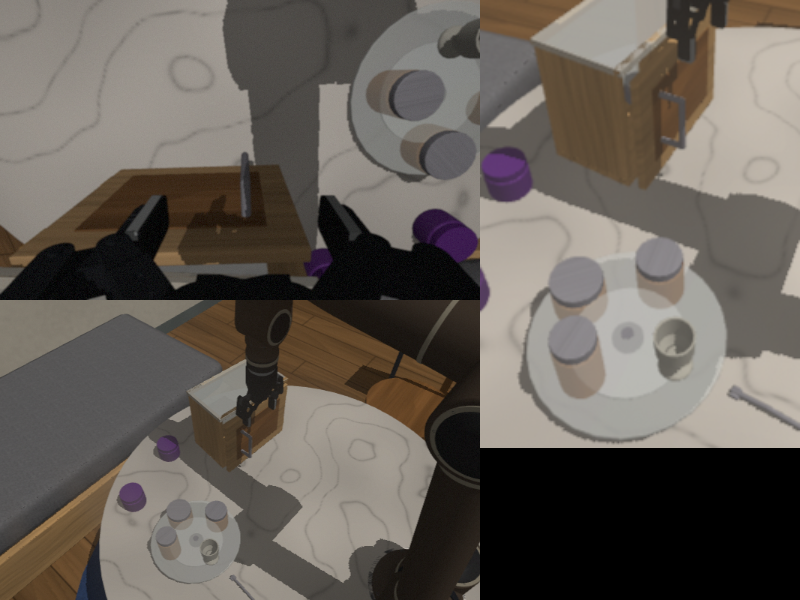

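The cup now stands upright on the turntable. In the wrist view the handle bar lies at about (327,207–287) full-scale, which matches the estimate of (574,-27.5). I'll grip the top of the bow from above.

>>> jog_arm([
  [[-0.043,0.002,0.08],[0,0,0],-1],
  [[-0.043,0.002,0.16],[0,0,0],-1],
  [[-0.043,0.002,0.21],[0,0,0],-1],
  [[-0.043,0.002,0.224],[0,0,0],-0.5],
  [[-0.043,0.002,0.224],[0,0,0],0.5],
  [[-0.043,0.002,0.224],[0,0,0],1],
  [[-0.043,0.002,0.224],[0,0,0],1],
  [[-0.043,0.002,0.224],[0,0,0],1],
])

```text
time_s: 7.8
ee_pos: [566.6, -27.6, 149.7]
eef_rot: [[-0.992, 0.122, -0.0], [0.122, 0.992, -0.001], [0.0, -0.001, -1.0]]
force: [-0.1, -1.0, 0.2]
width: 12.3
grip_force: 0.0
```

>>> jog_arm([
  [[0,0,0],[0,0,0],1],
  [[0,0,0],[0,0,0],1],
  [[0,0,0],[0,0,0],1],
])

```text
time_s: 8.1
ee_pos: [566.6, -26.9, 149.8]
eef_rot: [[-0.993, 0.122, -0.0], [0.122, 0.993, 0.001], [0.0, 0.001, -1.0]]
force: [-0.8, 3.6, 6.1]
width: 7.6
grip_force: 58.7
```

>>> jog_arm([
  [[0.034,-0.011,0],[0,0,-0.111],1],
  [[0.068,-0.026,0],[0,0,-0.222],1],
  [[0.1,-0.043,0],[0,0,-0.333],1],
  [[0.13,-0.062,0],[0,0,-0.444],1],
  [[0.13,-0.062,0],[0,0,-0.444],1],
  [[0.13,-0.062,0],[0,0,-0.444],1],
])

```text
time_s: 8.7
ee_pos: [498.3, -51.1, 149.7]
eef_rot: [[-0.975, -0.222, -0.0], [-0.222, 0.975, -0.002], [0.0, -0.002, -1.0]]
force: [1.1, -2.6, 6.5]
width: 7.5
grip_force: 59.9
```

>>> jog_arm([
  [[0.034,-0.011,0],[0,0,-0.111],1],
  [[0.068,-0.026,0],[0,0,-0.222],1],
  [[0.1,-0.043,0],[0,0,-0.333],1],
  [[0.13,-0.062,0],[0,0,-0.444],1],
  [[0.159,-0.085,0],[0,0,-0.556],1],
  [[0.185,-0.11,0],[0,0,-0.667],1],
  [[0.209,-0.137,0],[0,0,-0.778],1],
  [[0.209,-0.137,0],[0,0,-0.778],1],
])

```text
time_s: 9.5
ee_pos: [411.9, -142.2, 149.7]
eef_rot: [[-0.671, -0.742, -0.0], [-0.742, 0.671, -0.002], [0.002, -0.001, -1.0]]
force: [1.5, -1.2, 6.6]
width: 7.3
grip_force: 59.9
```

>>> jog_arm([
  [[0.034,-0.011,0],[0,0,-0.111],1],
  [[0.068,-0.026,0],[0,0,-0.222],1],
  [[0.1,-0.043,0],[0,0,-0.333],1],
  [[0.13,-0.062,0],[0,0,-0.444],1],
  [[0.159,-0.085,0],[0,0,-0.556],1],
  [[0.185,-0.11,0],[0,0,-0.667],1],
  [[0.209,-0.137,0],[0,0,-0.778],1],
  [[0.209,-0.137,0],[0,0,-0.778],1],
])

```text
time_s: 10.3
ee_pos: [392.1, -266.1, 149.7]
eef_rot: [[-0.124, -0.992, -0.004], [-0.992, 0.124, -0.003], [0.003, 0.003, -1.0]]
force: [-4.8, -0.9, 9.7]
width: 7.5
grip_force: 60.6
```

>>> jog_arm([
  [[0.034,-0.011,0],[0,0,-0.111],1],
  [[0.055,-0.02,0],[0,0,-0.178],1],
  [[0.055,-0.02,0],[0,0,-0.178],1],
  [[0.055,-0.02,0],[0,0,-0.178],0.6],
  [[0.055,-0.02,0],[0,0,-0.178],0],
  [[0.055,-0.02,0],[0,0,-0.178],0],
  [[0.055,-0.02,-0.08],[0,0,-0.178],0],
  [[0.055,-0.02,-0.16],[0,0,-0.178],-0.5],
])

```text
time_s: 11.1
ee_pos: [398.1, -291.5, 228.2]
eef_rot: [[0.017, -1.0, -0.006], [-1.0, -0.017, 0.002], [-0.002, 0.006, -1.0]]
force: [0.9, -1.0, 0.9]
width: 56.0
grip_force: 0.0
```

Run:
```python
from h import *
from station import manip
d={k:manip.read_camera(k) for k in("scene","side")};pickle.dump(d,open("d3.pkl","wb"))
a=d["scene"]["pixels"][80:380,180:450,::-1];b=d["side"]["pixels"][95:395,200:330,::-1]
cv2.imwrite("pics/m3.png",np.hstack([cv2.resize(x,None,fx=2,fy=2,interpolation=cv2.INTER_CUBIC) for x in(a,b)]))
s=manip.get_state();print(s["ee_pos"],s["q"],s["width"],s["force"])
```

```text
[ 400.69659822 -293.35755356  233.72971029] [-3.61489659e+01  3.87533564e+00 -5.67057600e+00  8.01503786e+01
 -1.00156775e-01 -1.27146855e+02] 64.18371643361526 [ 0.49012134 -0.80483757  1.40502236]
```

View pics/m3.png

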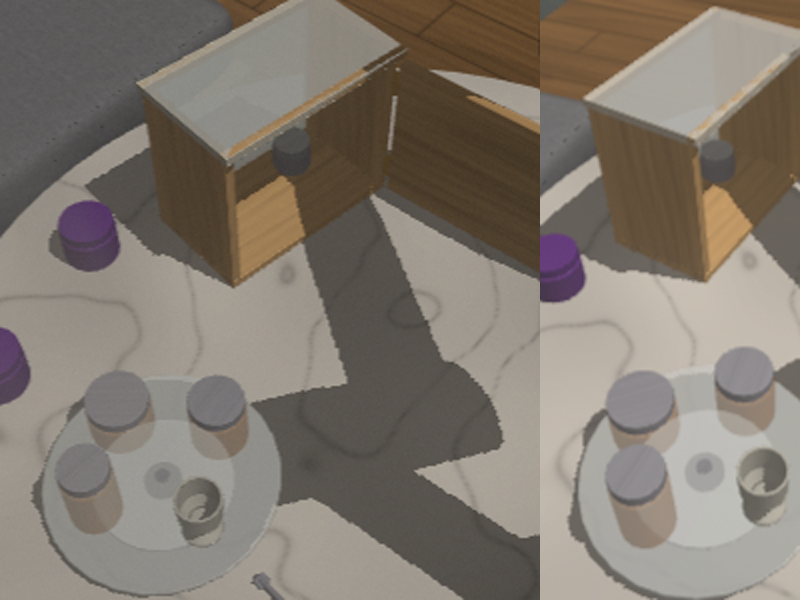

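The door is wide open. The tin is at scene (326,156), near the back. The cupboard's bottom front corners are at (297.5,222.5) and (372.5,175).

Run:
```python
from h import *
np.set_printoptions(precision=1,suppress=True)
d=pickle.load(open("d3.pkl","rb"));S,D=d["scene"],d["side"]
print("FL",onz(S,297.5,222.5,0),onz(D,282.5,235,0),"FR",onz(S,372.5,175,0))
print("topFL",onz(S,294.5,162,231),"FR",onz(S,383,105,231))
print("tin",tri(S,(326,156),D,(288.5,175)),onz(S,326,156,35))
print("tall lid",onz(S,222,314,115),onz(D,(635-540)/2+200,95+474/2,115))
print("cup rim",onz(S,180+199/2,80+500/2,86))
print("mid lid",onz(S,180+217/2,80+402/2,94))
f=R_of(80.5+90+0)
# heading check
for h,p in((-10,40),):
    R=R_of(h+90,p);print(R)
```

```text
FL [654.7  12.9   0. ] [653.2  14.8   0. ] FR [ 604.8 -232.7    0. ]
topFL [640.6  23.1 231. ] FR [ 603.4 -244.5  231. ]
tin (array([ 725.1, -184.2,   32.8]), np.float64(0.0016363788911576578)) [ 723.7 -182.5   35. ]
tall lid [560.3 329.2 115. ] [559.5 333.8 115. ]
cup rim [464.7 275.4  86. ]
mid lid [519.9 187.6  94. ]
[[-0.6  0.2  0.8]
 [ 0.1  1.  -0.1]
 [-0.8  0.  -0.6]]
```

Run:
```python
from h import *
go([430,-40,310],R_of(137))
```

```text
shift [-0.505 -0.068 -0.155] turn [-0.006 -0.004  0.978]
```

>>> jog_arm([
  [[0,0,-0.1],[0,0,0],-1],
  [[-0.05,0,-0.155],[0,0,0.1],-1],
  [[-0.505,-0.068,-0.155],[-0.006,-0.004,0.978],-1],
  [[-0.505,-0.068,-0.155],[-0.006,-0.004,0.978],-1],
  [[-0.505,-0.068,-0.155],[-0.006,-0.004,0.978],-1],
  [[-0.505,-0.068,-0.155],[-0.006,-0.004,0.978],-1],
  [[-0.505,-0.068,-0.155],[-0.006,-0.004,0.978],-1],
  [[-0.505,-0.068,-0.155],[-0.006,-0.004,0.978],-1],
])

```text
time_s: 12.0
ee_pos: [428.6, -36.3, 305.6]
eef_rot: [[-0.683, -0.731, -0.007], [-0.731, 0.683, 0.005], [0.001, 0.008, -1.0]]
force: [-0.5, 0.2, 0.2]
width: 85.5
grip_force: 0.0
```

Run:
```python
from h import *
go([450,230,290],R_of(94,75))
```

```text
shift [-0.419  0.332  0.034] turn [ 0.135 -0.323  0.948]
```

>>> jog_arm([
  [[-0.419,0.332,0.034],[0.135,-0.323,0.948],-1],
  [[-0.419,0.332,0.034],[0.135,-0.323,0.948],-1],
  [[-0.419,0.332,0.034],[0.135,-0.323,0.948],-1],
  [[-0.419,0.332,0.034],[0.135,-0.323,0.948],-1],
  [[-0.419,0.332,0.034],[0.135,-0.323,0.948],-1],
  [[-0.419,0.332,0.034],[0.135,-0.323,0.948],-1],
  [[-0.419,0.332,0.034],[0.135,-0.323,0.948],-1],
])

```text
time_s: 12.7
ee_pos: [448.8, 230.9, 288.8]
eef_rot: [[-0.963, -0.072, 0.259], [-0.069, 0.997, 0.019], [-0.26, 0.0, -0.966]]
force: [0.0, -0.5, -0.1]
width: 85.6
grip_force: 0.0
```

Run:
```python
from h import *
go([478,338,190],R_of(85,40))
from station import manip;print(manip.get_state()["q"])
```

```text
shift [-0.02   0.209  0.21 ] turn [ 0.111 -0.775  0.173]
[ 31.17269908  -5.97567972 -10.19708559  72.30920348  -6.75768279
  26.27058079]
```

>>> jog_arm([
  [[-0.02,0.209,0.21],[0.111,-0.775,0.173],-1],
  [[-0.02,0.209,0.21],[0.111,-0.775,0.173],-1],
  [[-0.02,0.209,0.21],[0.111,-0.775,0.173],-0.7],
  [[-0.02,0.209,0.21],[0.111,-0.775,0.173],-0.7],
  [[-0.02,0.209,0.21],[0.111,-0.775,0.173],-0.7],
  [[-0.02,0.209,0.21],[0.111,-0.775,0.173],-0.7],
  [[-0.02,0.209,0.21],[0.111,-0.775,0.173],-0.7],
])

```text
time_s: 13.4
ee_pos: [479.4, 334.3, 191.2]
eef_rot: [[-0.641, 0.088, 0.763], [0.056, 0.996, -0.068], [-0.766, -0.001, -0.643]]
force: [0.9, -0.7, 1.4]
width: 72.7
grip_force: 0.0
```

Run:
```python
from h import *
from station import manip
r=manip.read_camera("wrist");d={"w":r,"scene":manip.read_camera("scene")};pickle.dump(d,open("d4.pkl","wb"))
im=np.vstack([cv2.resize(r["pixels"][:,:,::-1],(480,300)),cv2.resize(d["scene"]["pixels"][150:400,130:530,::-1],(480,300))])
cv2.imwrite("pics/m4.png",im)
s=manip.get_state();print(s["ee_pos"],s["q"],s["width"],proj(r,[560,331,115]),proj(r,[560,331,20]))
go([490.5,337.2,130.7],R_of(85,40),s)
```

```text
[480.29425885 334.09396433 192.39623749] [ 54.28146517  -7.51010773 -38.13639176  28.10309071 -41.2671074
  47.38627688] 72.34701295604357 [330.25824562 188.05657014] [329.63029939  90.12142552]
shift [0.082 0.008 0.094] turn [-0.002  0.001 -0.002]
```

View pics/m4.png

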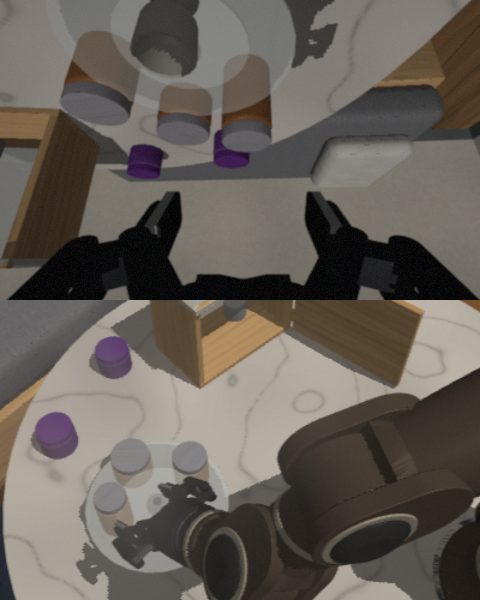

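In the wrist view (upside down) the tall pot's lid is at (328,180) full-scale, centred between the fingers as predicted. I'll advance and grip.

>>> jog_arm([
  [[0.082,0.008,0.094],[0,0,0],-0.85],
  [[0.082,0.008,0.094],[0,0,0],-0.85],
  [[0.082,0.008,0.15],[0,0,0],-0.85],
  [[0.082,0.008,0.21],[0,0,0],-0.85],
  [[0.082,0.008,0.26],[0,0,0],-0.85],
  [[0.082,0.008,0.3],[0,0,0],-0.85],
  [[0.082,0.008,0.312],[0,0,0],-0.85],
  [[0.082,0.008,0.312],[0,0,0],-0.85],
])

```text
time_s: 14.3
ee_pos: [573.6, 328.6, 59.4]
eef_rot: [[-0.64, 0.091, 0.763], [0.057, 0.996, -0.07], [-0.766, -0.002, -0.643]]
force: [-0.8, 0.1, -0.2]
width: 79.2
grip_force: 0.0
```

Run:
```python
from h import *
from station import manip
d={"w":manip.read_camera("wrist"),"scene":manip.read_camera("scene"),"side":manip.read_camera("side")};pickle.dump(d,open("d5.pkl","wb"))
im=np.hstack([cv2.resize(d[k]["pixels"][190:390,c:c+130,::-1],(390,600)) for k,c in(("scene",190),("side",210))])
cv2.imwrite("pics/m5.png",im)
go([574.3,329.8,60],R_of(85,40))
```

```text
shift [-0.001  0.001  0.003] turn [-0.002  0.001 -0.001]
```

View pics/m5.png

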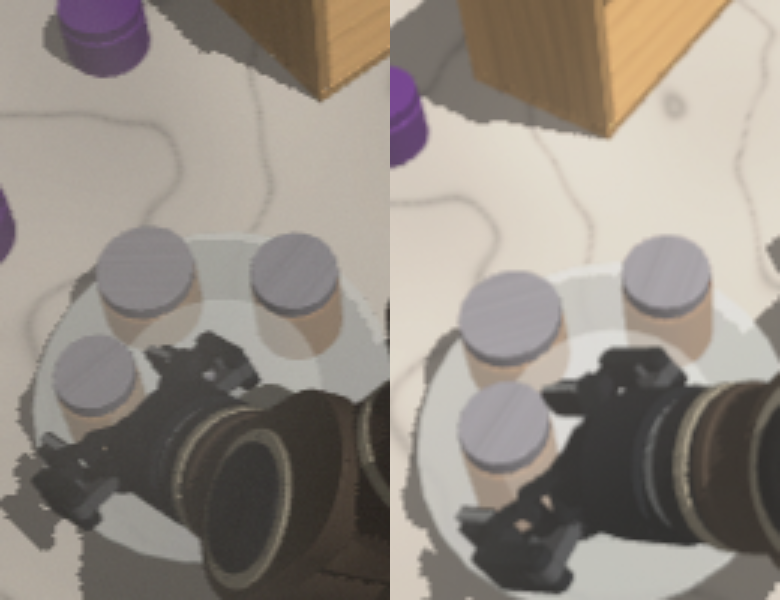

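The pot stands between the open fingers, and the other pots and the cup are clear. I'll close.

>>> jog_arm([
  [[0,0,0],[0,0,0],0],
  [[0,0,0],[0,0,0],1],
  [[0,0,0],[0,0,0],1],
  [[0,0,0],[0,0,0],1],
  [[0,0,0],[0,0,0],1],
  [[0,0,0],[0,0,0],1],
])

```text
time_s: 15.05
ee_pos: [573.1, 329.5, 60.7]
eef_rot: [[-0.639, 0.089, 0.764], [0.057, 0.996, -0.069], [-0.767, -0.001, -0.641]]
force: [-1.7, -1.3, 6.3]
width: 52.3
grip_force: 63.2
```

>>> jog_arm([
  [[-0.03,0,-0.026],[0,0,0],1],
  [[-0.08,0,-0.067],[0,0,0],1],
  [[-0.15,0,-0.125],[0,0,0],1],
  [[-0.2,0,-0.167],[0,0,0],1],
  [[-0.2,0,-0.167],[0,0,0],1],
  [[-0.2,0,-0.167],[0,0,0],1],
])

```text
time_s: 15.65
ee_pos: [572.5, 329.5, 189.3]
eef_rot: [[-0.641, 0.088, 0.762], [0.056, 0.996, -0.068], [-0.765, -0.001, -0.643]]
force: [-0.5, -0.4, -4.4]
width: 52.7
grip_force: 63.7
```

Run:
```python
from h import *
from station import manip;s=manip.get_state();print(s["q"],s["ee_pos"],s["width"],s["force"])
go([490,100,190],R_of(83,40),s)
```

```text
[ 45.19928063  -2.11038503 -34.83994017  20.0363412  -36.08005531
  37.67972058] [572.48264867 329.51073165 189.30915393] 52.7275126121927 [-0.54254373 -0.3993426  -4.40158613]
shift [ 0.079 -0.472 -0.095] turn [ 0.032 -0.001  0.029]
```

>>> jog_arm([
  [[0.079,-0.472,-0.095],[0.032,0,0.029],1],
  [[0.079,-0.472,-0.095],[0.032,0,0.029],1],
  [[0.079,-0.472,-0.095],[0.032,0,0.029],1],
  [[0.079,-0.472,-0.095],[0.032,0,0.029],1],
  [[0.079,-0.472,-0.095],[0.032,0,0.029],1],
  [[0.079,-0.472,-0.095],[0.032,0,0.029],1],
])

```text
time_s: 16.25
ee_pos: [486.7, 94.6, 185.5]
eef_rot: [[-0.642, 0.128, 0.756], [0.079, 0.992, -0.1], [-0.763, -0.004, -0.646]]
force: [0.6, 0.7, -2.8]
width: 52.0
grip_force: 64.1
```

Run:
```python
from h import *
go([560,-70,75],R_of(81,40))
```

```text
shift [ 0.048 -0.307  0.287] turn [ 0.025 -0.006  0.028]
```

>>> jog_arm([
  [[0.048,-0.307,0.287],[0.025,-0.006,0.028],1],
  [[0.048,-0.307,0.287],[0.025,-0.006,0.028],1],
  [[0.048,-0.307,0.287],[0.025,-0.006,0.028],1],
  [[0.048,-0.307,0.287],[0.025,-0.006,0.028],1],
  [[0.048,-0.307,0.287],[0.025,-0.006,0.028],1],
  [[0.048,-0.307,0.287],[0.025,-0.006,0.028],1],
  [[0.048,-0.307,0.287],[0.025,-0.006,0.028],1],
])

```text
time_s: 16.95
ee_pos: [564.5, -63.5, 77.9]
eef_rot: [[-0.634, 0.151, 0.758], [0.1, 0.989, -0.113], [-0.767, 0.004, -0.642]]
force: [0.4, -0.2, -3.0]
width: 52.6
grip_force: 64.8
```

Run:
```python
from h import *
from station import manip
d={"scene":manip.read_camera("scene"),"side":manip.read_camera("side")};pickle.dump(d,open("d6.pkl","wb"))
im=np.hstack([cv2.resize(d[k]["pixels"][80:280,c:c+130,::-1],(390,600)) for k,c in(("scene",265),("side",240))])
cv2.imwrite("pics/m6.png",im)
s=manip.get_state();print(s["ee_pos"],s["q"],s["width"])
go([703,-96,75],R_of(81,40),s)
```

```text
[565.52058035 -62.68123665  80.03673317] [ -4.96077975 -13.13347949 -63.56632392 -10.66563736  -2.62697187
   2.50160365] 52.41502779714919
shift [-0.172 -0.025  0.223] turn [0.011 0.006 0.002]
```

View pics/m6.png

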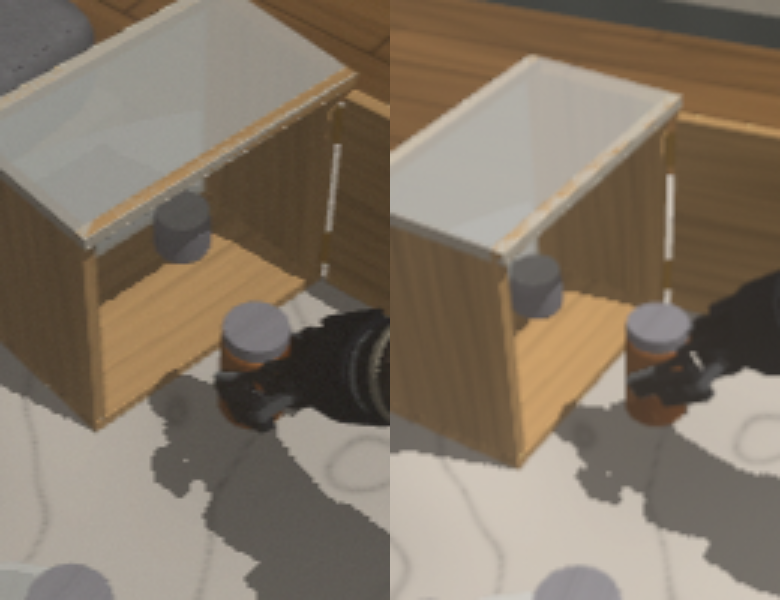

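The pot is upright and in front of the opening, and the tin is back-right. I'll move straight in.

>>> jog_arm([
  [[-0.03,-0.004,0.038],[0.011,0.006,0.002],1],
  [[-0.06,-0.009,0.077],[0.011,0.006,0.002],1],
  [[-0.09,-0.013,0.115],[0.011,0.006,0.002],1],
  [[-0.12,-0.017,0.154],[0.011,0.006,0.002],1],
  [[-0.15,-0.022,0.193],[0.011,0.006,0.002],1],
  [[-0.172,-0.025,0.223],[0.011,0.006,0.002],1],
  [[-0.172,-0.025,0.223],[0.011,0.006,0.002],1],
  [[-0.172,-0.025,0.223],[0.011,0.006,0.002],1],
])

```text
time_s: 17.85
ee_pos: [702.7, -96.1, 75.1]
eef_rot: [[-0.635, 0.157, 0.757], [0.101, 0.988, -0.12], [-0.766, -0.0, -0.643]]
force: [-0.2, 0.1, -3.6]
width: 52.2
grip_force: 64.8
```

Run:
```python
from h import *
go([703,-96,53.5],R_of(81,40))
```

```text
shift [0.033 0.    0.028] turn [-0.001  0.    -0.   ]
```

>>> jog_arm([
  [[0.015,0,0.013],[0,0,0],1],
  [[0.024,0,0.02],[0,0,0],1],
  [[0.029,0,0.024],[0,0,0],1],
  [[0.033,0,0.028],[0,0,0],1],
  [[0.034,0,0.029],[0,0,0],1],
  [[0.034,0,0.029],[0,0,0],1],
])

```text
time_s: 18.45
ee_pos: [703.3, -97.9, 52.8]
eef_rot: [[-0.634, 0.159, 0.757], [0.102, 0.987, -0.122], [-0.767, -0.0, -0.642]]
force: [0.1, 0.7, -1.6]
width: 52.0
grip_force: 64.9
```

>>> jog_arm([
  [[0.002,0,0.002],[0,0,0],1],
  [[0.004,0,0.003],[0,0,0],1],
  [[0.004,0,0.003],[0,0,0],1],
])

```text
time_s: 18.75
ee_pos: [704.5, -98.0, 52.9]
eef_rot: [[-0.631, 0.159, 0.76], [0.101, 0.987, -0.122], [-0.77, -0.0, -0.639]]
force: [-6.8, 1.7, 10.4]
width: 52.3
grip_force: 66.0
```

>>> jog_arm([
  [[0,0,0],[0,0,0],0.2],
  [[0,0,0],[0,0,0],-0.5],
  [[0,0,0],[0,0,0],-0.85],
  [[0,0,0],[0,0,0],-0.85],
  [[0,0,0],[0,0,0],-0.85],
  [[0,0,-0.03],[0,0,0],-0.85],
  [[0,0,-0.08],[0,0,0],-0.85],
  [[0,0,-0.14],[0,0,0],-0.85],
])

```text
time_s: 19.55
ee_pos: [649.1, -89.2, 93.9]
eef_rot: [[-0.636, 0.159, 0.755], [0.102, 0.987, -0.122], [-0.765, -0.0, -0.644]]
force: [-0.2, 0.3, 0.1]
width: 79.0
grip_force: 0.0
```

>>> jog_arm([
  [[0,0,-0.08],[0,0,0],-0.85],
  [[0,0,-0.18],[0,0,0],-0.85],
  [[0,0,-0.3],[0,0,0],-0.85],
  [[0,0,-0.3],[0,0,0],-0.85],
  [[0,0,-0.3],[0,0,0],-0.85],
  [[0,0,-0.3],[0,0,0],-0.85],
])

```text
time_s: 20.15
ee_pos: [536.7, -71.0, 190.5]
eef_rot: [[-0.635, 0.159, 0.756], [0.102, 0.987, -0.122], [-0.766, -0.0, -0.643]]
force: [-0.1, -0.5, 0.5]
width: 79.1
grip_force: 0.0
```

Run:
```python
from h import *
from station import manip
d={"scene":manip.read_camera("scene"),"side":manip.read_camera("side")};pickle.dump(d,open("d7.pkl","wb"))
im=np.hstack([cv2.resize(d[k]["pixels"][80:380,c:c+200,::-1],(400,600)) for k,c in(("scene",195),("side",200))])
cv2.imwrite("pics/m7.png",im)
s=manip.get_state();print(s["ee_pos"],s["force"],s["joint_velocities"])
```

```text
[536.53580523 -71.0174604  188.79504695] [ 0.11668438 -0.40572688  0.03353588] [-0.06086103  0.6413001   0.01350665  0.34283461 -0.01660411  0.04592283]
```

View pics/m7.png

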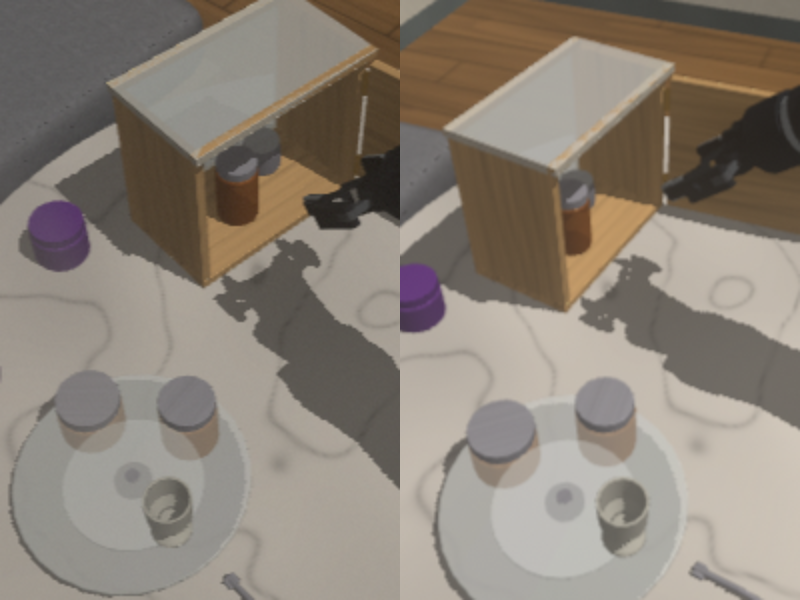

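The tall pot stands upright inside the cupboard at scene (315,172), with the tin untouched behind it. The door is open, and the cup and the two other pots stand on the turntable. The gripper is clear of everything.

```bash
python3 -c "
from station import manip
print(manip.finish_job())"
```

```text
the job is handed in; nothing more can be done
None
```

The job is handed in: the egg cup stands upright on the turntable, the door is open past square, and the tallest pot is upright inside the cupboard with nothing tipped over, at about 20 s on the robot's clock; the hand-in gave no verdict.

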